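Show a customer at the desk how to pay by card

TASK

Show the customer how to pay by card, pointing down with the fingertips at three things in turn on the clear middle of the desk (not at the things by the printer or on the paper pile): first the display of the calculator, next the block of keys of the card terminal whose paper-roll cover is shut, last the top of the paper slip sticking up from that same terminal. Each time bring the fingertips to about 3 cm above the middle of the named part and stay there for a good second; finish while still pointing at the slip. Touch and move nothing, and never go down to the keys of the other terminal, whose cover stands open.

Things in the scene. Friction and masses are not known exactly. Their poses are not given: they have to be found in the camera images.
- calc_display (a point): middle of the display window of the desk calculator, on its upper face 24 mm above the desk, 43 mm from the calculator's centre towards its far end. The window is about 65 x 18 mm
- key_block (a point): middle of the block of keys (about 50 x 55 mm, 36 mm above the desk) on the card terminal whose paper-roll cover is shut; 36 mm from the terminal's centre towards its near end
- slip_top (a point): middle of the upper edge of the paper slip that sticks up from the shut roll cover of the same terminal: 80 mm above the desk, 34 mm from the terminal's centre towards its far end, 70 mm from key_block. The slip is 53 mm wide (along the terminal's y), stands nearly upright and rises 30 mm out of the cover
- other_key_block (a point): middle of the keys (36 mm above the desk) of the other terminal, whose roll cover stands open: do not point here
- terminal_shut_roll_cover (a joint): roll cover of the terminal to be shown, rad: 0 is shut, it starts shut and must stay so
- terminal_open_roll_cover (a joint): roll cover of the other terminal, rad: 0 is shut, it starts open at 1.0 to 1.25 and must stay open
- calculator: cream and green desk calculator, 128 (x) x 92 (y) x 25 mm high, loose. Origin: centre of its underside; x points to its display end, z up
- terminal_shut: black card terminal with its roll cover shut, 169 (x) x 80 (y) mm, body 41 mm, cover 54 mm, slip 80 mm high, loose. Origin: centre of its underside; x points to its cover end, z up
- terminal_open: the same kind of card terminal with its roll cover standing open, cover and slip reach up to 105 mm above the desk, loose. Origin: centre of its underside; x points to its cover end, z up
- stamp: bystander: wooden stamp with a knob, 29 x 55 x 73 mm high. Origin: centre of its underside
- vial: bystander: small white vial, 24 mm across, 51 mm high. Origin: centre of its underside
- tape: bystander: roll of brown tape lying flat, 94 mm across, 48 mm high. Origin: centre of its underside. All else within 0.7 m ahead of the robot is lower, save the printer at the far left
- carton: bystander: flat white carton, 50 x 85 x 22 mm high. Origin: centre of its underside
Mind the look-alikes: they are no part of the job. Several things have the shape of the calculator; the one meant has the colours described above.

How it is judged (in metres and radians):
On the way, in this order (a step that is already met when the one before it is completed fails the run):
1. the fingertips dwell just above the calculator's display (horizontal distance between the grasp point and calc_display below 0.024 m and z of the grasp point in the frame of calc_display between 0.012 and 0.08 m), for 0.7 s.
2. the fingertips dwell just above the keys of the terminal with the shut cover (horizontal distance between the grasp point and key_block below 0.024 m and z of the grasp point in the frame of key_block between 0.012 and 0.08 m), for 0.7 s.
3. the fingertips dwell just above that terminal's paper slip (horizontal distance between the grasp point and slip_top below 0.024 m and z of the grasp point in the frame of slip_top between 0.012 and 0.08 m), for 0.7 s.
At the end, for the whole second after the job is handed in: The grasp point is still 12 to 80 mm above the slip top of the terminal with the shut cover, within 24 mm sideways. No loose thing lies over 6 mm from its start; the shut cover is shut (under 0.1 rad), the open one open (over 0.85 rad) (all of step 3 and distance of each of calculator, terminal_shut, terminal_open, stamp, vial, tape, carton from where it was at the start of the episode below 0.006 m and value of joint terminal_shut_roll_cover below 0.1 rad and value of joint terminal_open_roll_cover above 0.85 rad); the robot touches nothing.
It fails at once if the robot touches something (contact force between any of the fingers, the arm and anything else above 0.5 N).
It fails at once if the fingertips point at the keys of the terminal with the open cover (horizontal distance between the grasp point and other_key_block below 0.024 m and z of the grasp point in the frame of other_key_block between 0.012 and 0.08 m).
It fails at once if a loose thing on the desk is pushed or lifted (distance of any of calculator, terminal_shut, terminal_open, stamp, vial, tape, carton from where it was at the start of the episode above 0.006 m).
It also fails if it takes over 48 s, if anything falls off the work surface, if the arm or the gripper's body presses on something with over 40 N, if the wrist force passes 120 N, or if a joint passes its speed limit or range.

ROBOT

A 6-joint arm with a two-finger parallel gripper is mounted at the origin on a cart in front of the work surface, level with it; the furniture and walls round the work are solid. World frame = base frame: x ahead of the robot, y to its left, z up, the work surface at z = 0. Lengths are in mm, angles in rad, forces in N, time in s.
With the tool pointing down it reaches from about 300 to 775 mm from the base axis. Payload 14.6 kg.
Tool frame: the origin (TCP) lies between the finger pads; the fingertips stand 22 mm ahead of it and the grasp point (between the pads) lies 3 mm ahead of it (manip.tcp_to_tips is the distance from the TCP to the fingertips, in mm); y points along the fingers, z is the direction in which the jaws open and shut, and the axes are right-handed (so a half turn about y gives the same grasp; the last joint's range is limited). The gripper opens to 94 mm and grips with 3 to 60 N. Pads are 16 mm wide; open, the fingers measure 119 mm over their backs; the gripper's body (75 mm by 177 mm) begins 78 mm behind the grasp point.
Start: joints at [1.096, 0.3, 1.521, -0, 1.321, -0.067], TCP at [218.121, 504.889, 227.446] pointing down, gripper open.
Joint ranges: [-3.03, 3.03], [-0.79, 2.21], [0.23, 2.52], [-1.04, 4.18], [0, 3.07], [-2.55, 2.55]. Speed limits (rad/s): [2.22, 2.22, 2.57, 3.14, 3.14, 3.14].

INTERFACE

Orientations are given as [roll, pitch, yaw] about the fixed x, y, z axes, in that order (R = Rz(yaw) Ry(pitch) Rx(roll)).
In Python, from cell import manip gives the robot as it stands.
- The arm moves only by the shell command python3 -m jog 'ROWS' [OPENING] [FORCE]. ROWS is JSON, one flat list of numbers, 6 for each row, row after row: the shift along the tool's x, y, z in mm, then the turn, a rotation vector about the tool's x, y, z in degrees. A call has 1 to 10 rows; each row is the pose to reach, as a shift and turn from the pose commanded when the call began, along the tool's axes at that moment; what a row does not reach only later rows make up. A row lasts 1/12 s, in which the tool goes at most 41.7 mm and 7.16 degrees, less where a joint would pass 70% of its speed; a pose out of reach is approached as far as the arm can. A call with a gripper value outside its range is refused whole. OPENING is the finger opening in mm, from 0 to 94, set as the call begins (- or left out, the last holds). The fingers move at their own pace and stop on an object; FORCE is the grip in N (left out, the last holds). Time passes only in rows, so rows that repeat a pose let the fingers close. It gives the time, the measured TCP pose, the force and the opening at its end, in the units of the state.
- manip.read_state(): the state, without advancing time (a new reading comes with each control period).
- manip.camera(name): name is "scene" or "top"; returns a dict with "img" (384x512x3 uint8, red, green, blue), "intrinsics" (3x3 intrinsics, pixels), "origin" and "orientation" of the camera in the world. Camera axes: x right, y down, z forward; pixel columns grow to the right and rows downward; lengths in mm; the calibration is good to about 2 mm. A picture is of the moment at which its call begins. There is no depth.
- manip.sign_off(): hands the job in, once; it reports no verdict.
Trained networks look in a picture, given as the dict that the camera call returned (one of the last four; its "shot" number tells which), for a name from the list of things; names that differ only in an ending like _2 or _b are one class to them, and where a whole thing is asked for, a point or a joint stands for the part that bears it (a point fixed in the world has none). Each returns a list of dicts, best first, with "score" (0 to 1); they miss things now and then, are a little off and sometimes report something else, mostly with a low value. They report only what shows in the picture. A call takes as long as a camera call. They do not tell look-alikes from the thing itself.
- manip.masks_of(thing, picture): "pixels" (384x512 bool, what is visible of it) and "xy" ([column, row] in pixels, amid what is visible of it).
- manip.tip_of(thing, picture): "xy" ([column, row] in pixels: a listed point, or the origin of a listed thing).
The state is a dict: "clock": time; "joints": joint angles; "qd": joint speeds; "effort": joint torques, N m; "eef_pos": TCP position; "eef_rot": TCP orientation; "wrist_force": force on the tool from outside, world axes, zero at the start; "moment": the same for the moment, N m; "finger_gap": finger opening in mm.
Only numpy, scipy, OpenCV 4.12 (cv2) and the standard library are available. Lean on these libraries where they do the work, as an engineer would, in place of code of your own. Each camera call takes 0.05 s, during which the arm holds its last target.

## Working session

There is one attempt and no reset: what is moved stays moved. The work goes in short steps, Python scripts to look and compute and a shell command to move; the robot and the scene stay as the last step left them, time stands still between calls to the robot, and variables do not carry over. Pictures are saved under pics/ and viewed, and the job is handed in when it is done.

```bash
mkdir -p pics; ls; cat > h.py <<'E'
import numpy as np, cv2
from cell import manip
def save(p,name,crop=None,s=1):
    im=p["img"][:,:,::-1]
    if crop: c0,r0,c1,r1=crop; im=im[r0:r1,c0:c1]
    cv2.imwrite("pics/"+name,cv2.resize(im,None,fx=s,fy=s,interpolation=cv2.INTER_CUBIC))
def rot(p):
    o=np.array(p["orientation"],float)
    if o.shape==(3,3): return o
    from scipy.spatial.transform import Rotation as R
    return R.from_euler('xyz',o).as_matrix()
def w(p,xy,z):
    d=rot(p)@np.linalg.solve(np.array(p["intrinsics"]),[xy[0],xy[1],1]); o=np.array(p["origin"],float)
    return o+d*(z-o[2])/d[2]
def px(p,X):
    c=rot(p).T@(np.array(X,float)-np.array(p["origin"],float)); q=np.array(p["intrinsics"])@c
    return q[:2]/q[2]
E
python3 - <<'E'
from h import *
for n in("scene","top"):
    p=manip.camera(n); save(p,n+"1.png",s=1.5); print(n,p["origin"],p["orientation"],p["intrinsics"],p["shot"])
    for t,z in(("calc_display",24),("key_block",36),("slip_top",80),("other_key_block",36),("calculator",0),("terminal_shut",0),("terminal_open",0),("stamp",0),("tape",0),("vial",0),("carton",0)):
        print(t,[(round(d["score"],2),np.round(d["xy"]).tolist(),np.round(w(p,d["xy"],z)[:2]).tolist()) for d in manip.tip_of(t,p)])
s=manip.read_state();print(s)
E
```

```text
pics
scene [ -78.31954897 -390.23969147  553.23941507] [-2.13410545  0.02501761 -1.00636802] [[380.25458801   0.         255.07693083]
 [  0.         380.25458801 192.04895096]
 [  0.           0.           1.        ]] 1
calc_display [(0.94, [163.0, 252.0], [327.0, 112.0]), (0.61, [276.0, 208.0], [588.0, -12.0])]
key_block [(0.9, [364.0, 268.0], [482.0, -267.0])]
slip_top [(0.8, [366.0, 226.0], [553.0, -242.0]), (0.73, [362.0, 269.0], [428.0, -275.0]), (0.22, [292.0, 264.0], [378.0, -165.0])]
other_key_block [(0.63, [151.0, 198.0], [451.0, 270.0])]
calculator [(0.8, [173.0, 248.0], [365.0, 123.0]), (0.7, [267.0, 226.0], [540.0, -16.0])]
terminal_shut [(0.74, [362.0, 266.0], [523.0, -254.0])]
terminal_open [(0.96, [164.0, 201.0], [495.0, 277.0])]
stamp [(0.86, [222.0, 201.0], [572.0, 142.0]), (0.73, [363.0, 267.0], [521.0, -257.0])]
tape [(0.59, [325.0, 202.0], [703.0, -94.0]), (0.57, [164.0, 200.0], [499.0, 281.0])]
vial [(0.79, [287.0, 268.0], [441.0, -123.0])]
carton [(0.67, [372.0, 220.0], [689.0, -223.0])]
top [ 471.89053431   -3.58784341 1211.39026857] [-3.07390998  0.01546423 
[... 903 characters left out ...]
), (0.54, [355.0, 192.0], [533.0, -255.0])]
{'clock': 1.2, 'joints': array([ 1.09641457e+00,  2.99898088e-01,  1.52098275e+00,  4.62077798e-06,
        1.32072305e+00, -6.65934372e-02]), 'qd': array([ 0.00040652,  0.0007453 , -0.00132397,  0.00010467,  0.00021352,
        0.0014281 ]), 'effort': array([ 2.71126082e-04, -5.31672978e+01, -3.52898240e+01,  7.08851404e-02,
        2.14203639e-02,  2.40374334e-05]), 'eef_pos': array([218.11349133, 504.89330348, 227.45393577]), 'eef_rot': array([-1.57080723e+00,  5.21444355e-06, -4.07789467e-01]), 'wrist_force': array([-0.09420289,  0.41229353,  0.09055923]), 'moment': array([-0.01582508,  0.01543234,  0.03447905]), 'finger_gap': 94.1473850370453}
```

View pics/scene1.png

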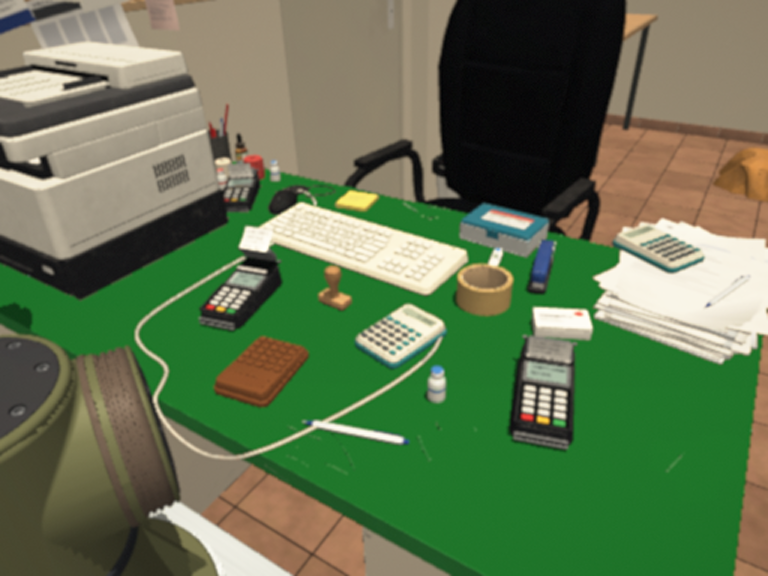

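View pics/top1.png

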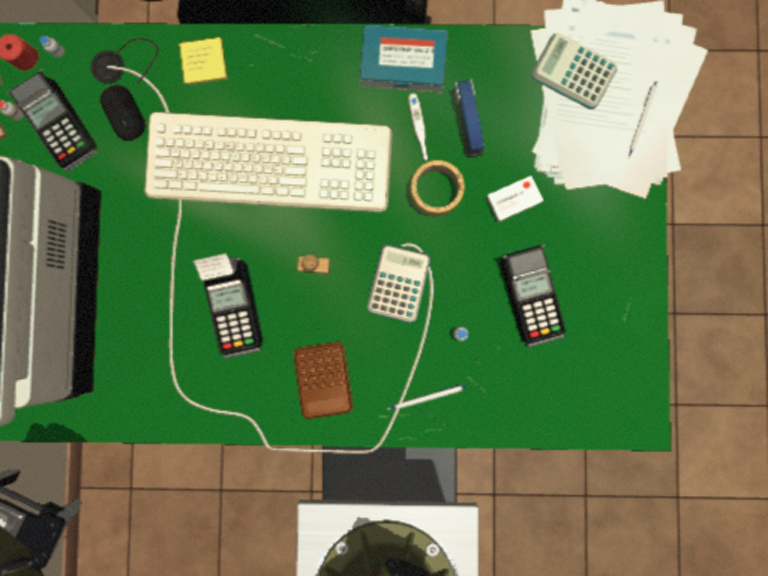

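Candidates in the top picture (512 px scale):
- **Calculators:** cream and green at about (265,188), brown at (215,252), and cream on the paper pile at (383,47). The first fits on colour and place.
- **Terminals:** right at (355,197) with its cover shut, left at (155,205) with its cover and slip standing open, and one by the printer at (37,80). The right one fits.

I'll confirm both in an enlarged crop.

```bash
python3 - <<'E'
from h import *
t=manip.camera("top"); s=manip.camera("scene")
a=cv2.resize(t["img"][155:240,235:385,::-1],None,fx=5,fy=5,interpolation=cv2.INTER_CUBIC)
cv2.imwrite("pics/ctop.png",a)
b=cv2.resize(s["img"][190:300,230:390,::-1],None,fx=5,fy=5,interpolation=cv2.INTER_CUBIC)
cv2.imwrite("pics/cscene.png",b)
E
```

```text
(no output)
```

View pics/ctop.png

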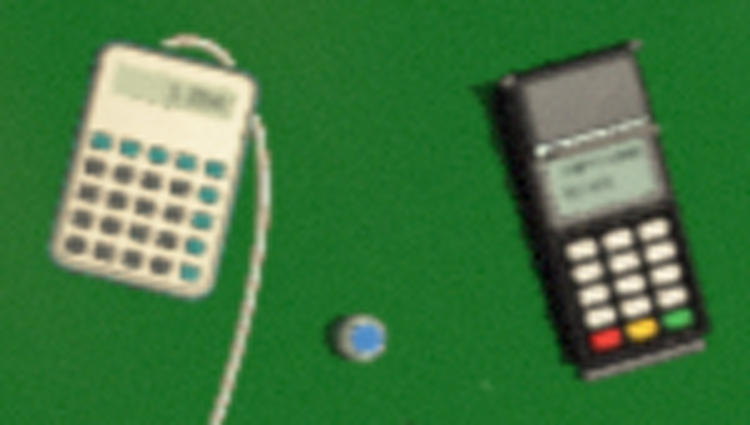

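View pics/cscene.png

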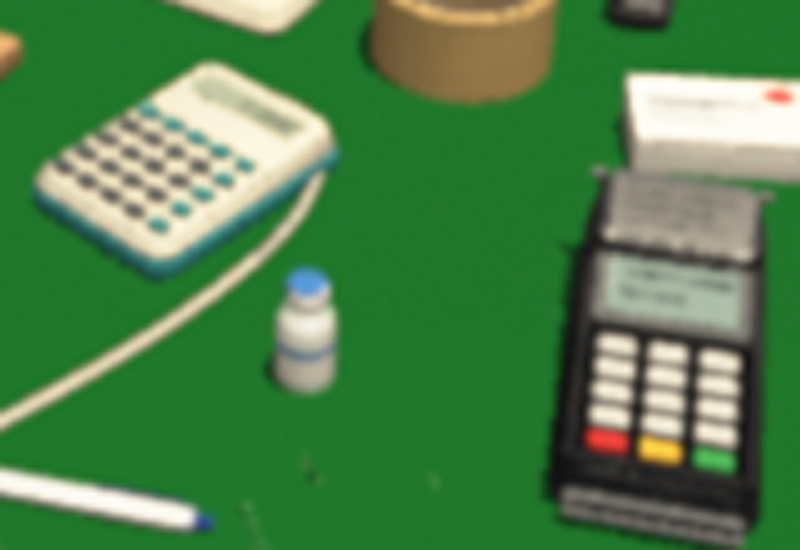

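Both crops confirm the choice. The cream/green calculator has its display at the far left-hand end, at about (270,173) in top. The right terminal's cover is shut, and its keys are at about (361,212) in top and (363,270) in scene. Next I'll measure by hand from the key corners and overlay a model.

```bash
cat > m.py <<'E'
from h import *
def main():
    t=manip.camera("top"); s=manip.camera("scene")
    T=lambda c,r:(235+c/5,155+r/5); S=lambda c,r:(230+c/5,190+r/5)
    def tri(a,b):
        from scipy.optimize import least_squares
        f=lambda X:np.r_[px(t,X)-a,px(s,X)-b]
        r=least_squares(f,[500,-150,40]); return np.round(r.x,1),np.round(np.sqrt((r.fun**2).mean()),2)
    kt=[T(605,340),T(678,319),T(582,249),T(653,229)]; ks=[S(607,441),S(715,459),S(616,343),S(718,359)]
    for a,b in zip(kt,ks): print("key",np.round(w(t,a,36)[:2]),np.round(w(s,b,36)[:2]),tri(a,b))
    # display of calc corners TL TR BR BL
    dt=[T(115,65),T(236,92),T(228,120),T(108,92)]; ds=[S(205,78),S(302,125),S(288,140),S(190,95)]
    for a,b in zip(dt,ds): print("disp",np.round(w(t,a,24)[:2]),np.round(w(s,b,24)[:2]),tri(a,b))
    # calc outline, top
    print("calc corners",[np.round(w(t,T(*c),22)[:2]) for c in((103,42),(258,78),(208,298),(52,258))])
    print("white line z60/80",[(np.round(w(t,T(*c),54)[:2]),np.round(w(t,T(*c),80)[:2])) for c in((540,152),(640,122))])
    print("grey far edge top z80",[np.round(w(t,T(*c),80)[:2]) for c in((515,85),(635,48))])
    print("scene top edge z80",[np.round(w(s,S(*c),80)[:2]) for c in((610,172),(765,195))])
    print("scene lower jag z54",[np.round(w(s,S(*c),54)[:2]) for c in((600,235),(760,262))])
    print("near end",[np.round(w(t,T(*c),0)[:2]) for c in((585,378),(705,345))])
main()
E
python3 m.py
```

```text
key [ 451. -251.] [ 443. -257.] (array([ 451.6, -254. ,   27.4]), np.float64(0.24))
key [ 463. -289.] [ 455. -294.] (array([ 462.9, -291.9,   28. ]), np.float64(0.15))
key [ 499. -239.] [ 496. -241.] (array([ 498.7, -240.1,   33.6]), np.float64(0.03))
key [ 510. -277.] [ 508. -278.] (array([ 509.7, -277.4,   33.9]), np.float64(0.09))
disp [594.   6.] [590.   2.] (array([594.8,   5.5,  19.7]), np.float64(0.15))
disp [580. -59.] [579. -58.] (array([579.9, -57.9,  23.4]), np.float64(0.21))
disp [565. -54.] [565. -58.] (array([566.1, -55.7,  22.4]), np.float64(0.36))
disp [580.  10.] [573.   1.] (array([581.4,   7.8,  16.6]), np.float64(0.55))
calc corners [array([607.,  13.]), array([588., -70.]), array([471., -45.]), array([491.,  38.])]
white line z60/80 [(array([ 548., -214.]), array([ 546., -210.])), (array([ 564., -266.]), array([ 562., -260.]))]
grey far edge top z80 [array([ 580., -197.]), array([ 600., -258.])]
scene top edge z80 [array([ 543., -216.]), array([ 560., -274.])]
scene lower jag z54 [array([ 535., -218.]), array([ 551., -279.])]
near end [array([ 430., -248.]), array([ 449., -312.])]
```

Hand measurement and the networks agree to within about 10 mm:

| Point | Position (mm) | Check |
|---|---|---|
| display | (580,-25,24) | calculator outline centre (539,-16) + 43 mm along its axis gives (581,-25) |
| keys | (481,-264,36) | 70 mm on along the axis gives (548,-244) |
| slip | (551,-242,80) | its edge measures about 53 mm, as stated |

First I'll move away from the printer along -y, high up and with the fingers drawn together.

```bash
cat > go.py <<'E'
import sys
from h import *
from scipy.spatial.transform import Rotation as R
s=manip.read_state(); M=R.from_euler('xyz',s["eef_rot"]).as_matrix()
print(s["clock"],s["eef_pos"],s["eef_rot"],s["finger_gap"])
print("shift",np.round(M.T@(np.array([float(v) for v in sys.argv[1:4]])-s["eef_pos"]),1))
E
python3 go.py 230 330 227; python3 -m jog '[8,0,-16,0,0,0, 22,0,-42,0,0,0, 36,0,-70,0,0,0, 50,0,-98,0,0,0, 64,0,-126,0,0,0, 74,0,-146,0,0,0, 80,0,-156,0,0,0, 80,0,-156,0,0,0]' 12; python3 go.py 580 -25 200
```

```text
1.4 [218.13879152 504.87856381 227.43803616] [-1.57082323e+00 -2.52601868e-05 -4.07803589e-01] 93.90875421202188
shift [  80.2    0.4 -155.8]
clock: 2.07
eef_pos: [230.0, 328.9, 227.9]
eef_rot: [-1.57, -0.0, -0.409]
wrist_force: [0.3, 0.3, -0.2]
finger_gap: 43.9
2.0667 [230.01698955 328.90695835 227.89845214] [-1.56980434e+00 -3.86451850e-04 -4.09220016e-01] 43.853013552834184
shift [ 461.9   27.9 -185.5]
```

```bash
python3 -m jog '[10,0,-4,0,0,0, 30,0,-12,0,0,0, 55,0,-22,0,0,0, 85,0,-34,0,0,0, 115,0,-46,0,0,0, 145,0,-58,0,0,0, 175,0,-70,0,0,0, 205,0,-82,0,0,0, 230,0,-92,0,0,0, 250,0,-100,0,0,0]'; python3 go.py 580 -25 200
```

```text
clock: 2.9
eef_pos: [421.5, 138.3, 227.3]
eef_rot: [-1.571, -0.0, -0.408]
wrist_force: [0.4, 0.5, 0.1]
finger_gap: 11.8
2.9 [421.51935043 138.31871382 227.31471922] [-1.57067030e+00 -7.29248363e-05 -4.08492338e-01] 11.836494773374051
shift [210.3  27.3 -86.9]
```

```bash
python3 -m jog '[20,0,-8,0,0,0, 45,0,-19,0,0,0, 72,0,-30,0,0,0, 100,0,-41,0,0,0, 128,0,-53,0,0,0, 156,0,-64,0,0,0, 182,0,-75,0,0,0, 200,0,-82,0,0,0, 210,0,-87,0,0,0, 210,0,-87,0,0,0]'; python3 go.py 580 -25 76; python3 - <<'E'
from h import *
p=manip.camera("scene"); save(p,"s2.png",s=1.5)
p=manip.camera("top"); save(p,"t2.png",s=1.5)
E
```

```text
clock: 3.73
eef_pos: [579.0, -24.8, 226.5]
eef_rot: [-1.571, 0.001, -0.409]
wrist_force: [-0.0, -0.5, 0.1]
finger_gap: 12.1
3.7333 [579.04100179 -24.76310239 226.46217573] [-1.57106976e+00  8.62368643e-04 -4.08876595e-01] 12.141842054259103
shift [  1.1 150.5   0.2]
```

View pics/s2.png

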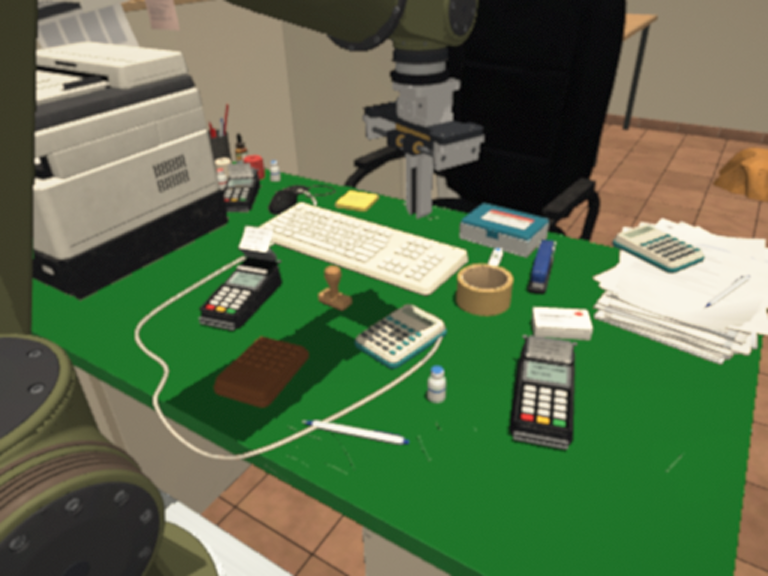

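The gripper hangs high over the calculator, with its fingertips at about (420,215) in the enlarged scene picture (280,143 at the original scale). Nothing has moved. I'll descend over the display and dwell.

```bash
python3 -m jog '[0,8,0,0,0,0, 0,25,0,0,0,0, 1,45,0,0,0,0, 1,65,0,0,0,0, 1,85,0,0,0,0, 1,105,0,0,0,0, 1,123,0,0,0,0, 1,137,0,0,0,0, 1,146,0,0,0,0, 1,150,0,0,0,0]'; python3 - <<'E'
from h import *
p=manip.camera("scene"); save(p,"s3.png",(200,120,360,240),5)
E
```

```text
clock: 4.67
eef_pos: [577.9, -23.7, 76.2]
eef_rot: [-1.571, 0.002, -0.407]
wrist_force: [-0.3, 0.6, -0.2]
finger_gap: 12.1
```

View pics/s3.png

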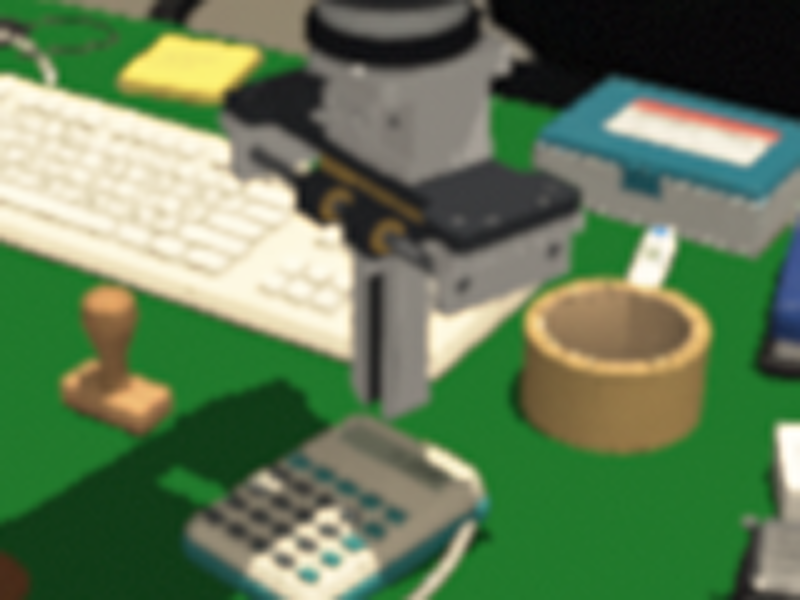

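The fingertips, at crop (392,410), are about 3 cm above the display at (395,450). Dwelling there now.

```bash
python3 -m jog '[1,0,0,0,0,0, 1,0,0,0,0,0, 1,0,0,0,0,0, 1,0,0,0,0,0, 1,0,0,0,0,0, 1,0,0,0,0,0, 1,0,0,0,0,0, 1,0,0,0,0,0, 1,0,0,0,0,0, 1,0,0,0,0,0]'; python3 -m jog '[0,0,0,0,0,0, 0,0,0,0,0,0, 0,0,0,0,0,0, 0,0,0,0,0,0, 0,0,0,0,0,0, 0,0,0,0,0,0, 0,0,0,0,0,0, 0,0,0,0,0,0]'
python3 -m jog '[0,-10,0,0,0,0, 0,-35,0,0,0,0, 0,-60,0,0,0,0, 0,-85,0,0,0,0, 0,-105,0,0,0,0, 0,-115,0,0,0,0]'; python3 go.py 481 -264 190
```

```text
clock: 5.55
eef_pos: [579.6, -24.9, 77.4]
eef_rot: [-1.571, 0.0, -0.408]
wrist_force: [-0.2, 0.7, 0.2]
finger_gap: 11.8
clock: 6.22
eef_pos: [579.6, -24.9, 77.4]
eef_rot: [-1.571, -0.0, -0.408]
wrist_force: [-1.0, -0.7, 0.3]
finger_gap: 12.1
clock: 6.72
eef_pos: [580.3, -25.0, 196.0]
eef_rot: [-1.57, -0.004, -0.408]
wrist_force: [-0.2, -0.2, -0.0]
finger_gap: 12.0
6.7167 [580.32412058 -24.97545926 196.0133216 ] [-1.56958688 -0.00383063 -0.40773371] 12.033690167659008
shift [   3.6    5.7 -258.8]
```

```bash
python3 -m jog '[0,0,-10,0,0,0, 0,0,-33,0,0,0, 1,0,-63,0,0,0, 1,0,-93,0,0,0, 2,0,-123,0,0,0, 2,0,-153,0,0,0, 3,0,-183,0,0,0, 3,0,-213,0,0,0, 4,0,-240,0,0,0, 4,0,-254,0,0,0]'; python3 -m jog '[0,0,-5,0,0,0, 0,0,-5,0,0,0]'; python3 go.py 481 -264 88; python3 - <<'E'
from h import *
p=manip.camera("scene"); save(p,"s4.png",s=1.5)
E
```

```text
clock: 7.55
eef_pos: [480.5, -262.3, 191.1]
eef_rot: [-1.571, 0.002, -0.41]
wrist_force: [0.4, 0.5, -0.0]
finger_gap: 12.2
clock: 7.72
eef_pos: [479.7, -265.1, 191.4]
eef_rot: [-1.571, 0.002, -0.409]
wrist_force: [0.3, 0.2, 0.5]
finger_gap: 12.2
7.7167 [ 479.67158266 -265.06776631  191.44026336] [-1.57058669e+00  1.54087101e-03 -4.09487709e-01] 12.165049086453411
shift [  1.  103.4   1.5]
```

View pics/s4.png

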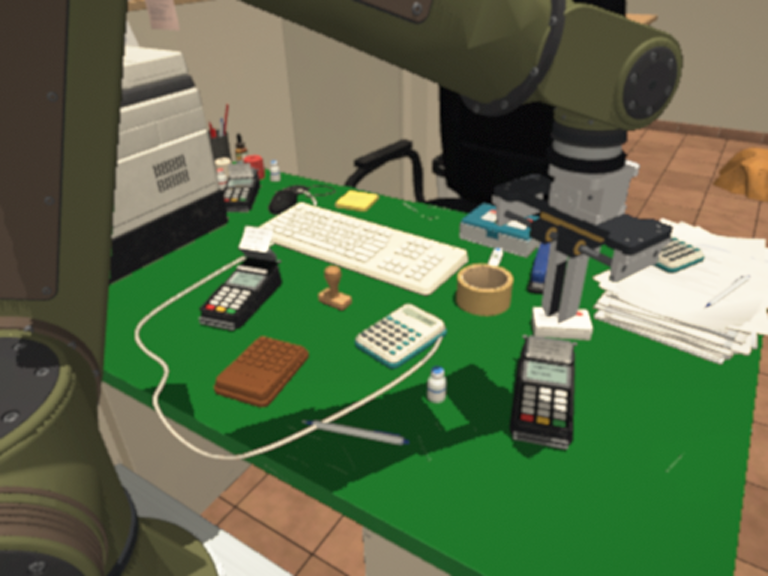

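The gripper hangs above the terminal keys, which are at about (545,402) in the enlarged picture, and everything is in place. Now I'll descend.

```bash
python3 -m jog '[0,6,0,0,0,0, 1,20,1,0,0,0, 1,36,1,0,0,0, 1,52,1,0,0,0, 1,68,1,0,0,0, 1,82,1,0,0,0, 1,94,1,0,0,0, 1,101,1,0,0,0, 1,103,1,0,0,0, 1,103,1,0,0,0]'; python3 - <<'E'
from h import *
p=manip.camera("scene"); save(p,"s5.png",(300,150,460,270+30),4)
E
python3 go.py 481 -264 88
```

```text
clock: 8.6
eef_pos: [482.0, -263.4, 89.2]
eef_rot: [-1.571, 0.0, -0.407]
wrist_force: [-0.7, 0.4, 0.5]
finger_gap: 12.1
8.65 [ 482.19395427 -263.66814387   89.79143438] [-1.57085649e+00 -4.25122055e-04 -4.07456281e-01] 12.037741027745131
shift [-1.   1.8 -0.8]
```

View pics/s5.png

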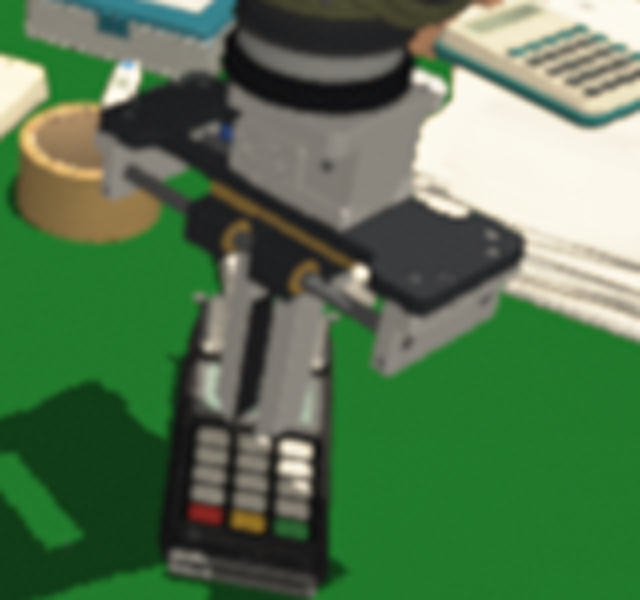

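The fingertips, at crop (255,428), point down at the key block at (253,480) from about 3 cm up. I'll dwell, then lift well above the slip.

```bash
python3 -m jog '[0,0,0,0,0,0, 0,0,0,0,0,0, 0,0,0,0,0,0, 0,0,0,0,0,0, 0,0,0,0,0,0, 0,0,0,0,0,0, 0,0,0,0,0,0, 0,0,0,0,0,0, 0,0,0,0,0,0, 0,0,0,0,0,0]'; python3 -m jog '[0,0,0,0,0,0, 0,0,0,0,0,0, 0,0,0,0,0,0, 0,0,0,0,0,0, 0,0,0,0,0,0, 0,0,0,0,0,0]'
python3 -m jog '[0,-10,0,0,0,0, 0,-30,0,0,0,0, 0,-52,0,0,0,0, 0,-72,0,0,0,0, 0,-85,0,0,0,0, 0,-90,0,0,0,0, 0,-90,0,0,0,0]'; python3 go.py 551 -242 180
```

```text
clock: 9.48
eef_pos: [481.9, -263.8, 89.4]
eef_rot: [-1.571, 0.0, -0.408]
wrist_force: [-0.7, 0.3, -0.4]
finger_gap: 12.4
clock: 9.98
eef_pos: [481.9, -263.8, 89.4]
eef_rot: [-1.571, 0.0, -0.408]
wrist_force: [0.5, 0.4, -0.2]
finger_gap: 12.0
clock: 10.57
eef_pos: [482.3, -264.0, 181.0]
eef_rot: [-1.571, -0.002, -0.408]
wrist_force: [1.0, -0.2, 0.2]
finger_gap: 12.1
10.5667 [ 482.27985641 -263.99933293  180.95898116] [-1.57118901 -0.00237503 -0.40780536] 12.144643369301772
shift [54.4  1.1 47.4]
```

```bash
python3 -m jog '[8,0,7,0,0,0, 20,0,17,0,0,0, 34,0,29,0,0,0, 46,0,40,0,0,0, 54,0,47,0,0,0, 54,6,47,0,0,0, 54,20,47,0,0,0, 54,36,47,0,0,0, 54,46,47,0,0,0, 54,49,47,0,0,0]'; python3 - <<'E'
from h import *
p=manip.camera("scene"); save(p,"s6.png",(300,130,460,280),4)
p=manip.camera("top"); save(p,"t6.png",s=1.5)
E
python3 go.py 551 -242 132
```

```text
clock: 11.4
eef_pos: [549.0, -241.8, 128.0]
eef_rot: [-1.571, 0.003, -0.408]
wrist_force: [0.8, 0.0, 0.3]
finger_gap: 12.2
11.5 [ 549.70187782 -242.07981243  129.82705184] [-1.57073328e+00  1.31060934e-03 -4.08065866e-01] 12.046540459390222
shift [ 1.2 -2.2  0.6]
```

View pics/s6.png

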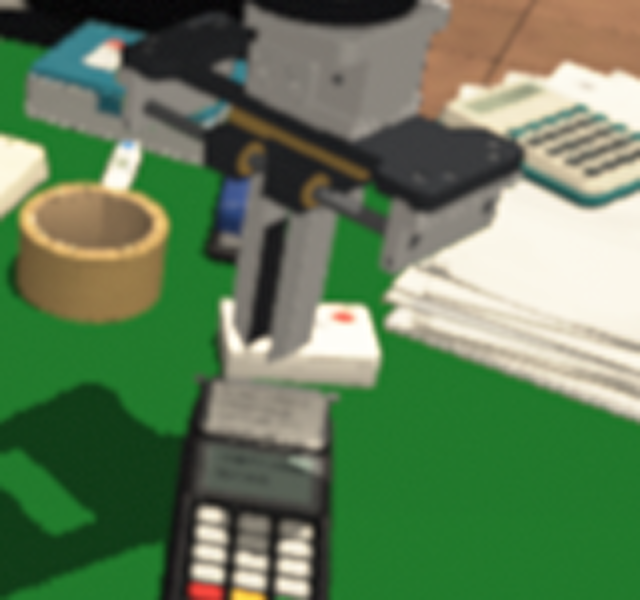

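View pics/t6.png

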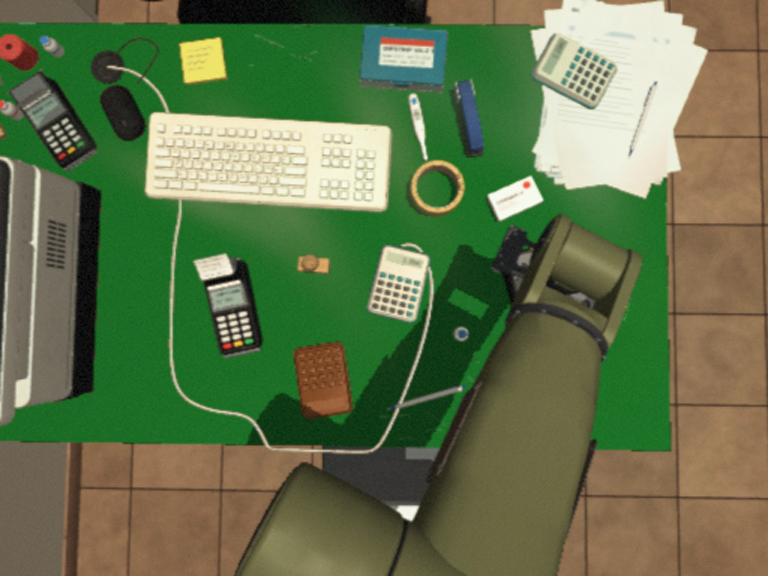

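The fingertips, at crop (270,352), hang about 3 cm above the middle of the slip's upper edge at (268,388). Everything else lies where it was. I'll dwell, check the scene against the start pictures, then hand in.

```bash
python3 -m jog '[1,-1,0,0,0,0, 1,-1,0,0,0,0, 1,-1,0,0,0,0, 1,-1,0,0,0,0, 1,-1,0,0,0,0, 1,-1,0,0,0,0, 1,-1,0,0,0,0, 1,-1,0,0,0,0, 1,-1,0,0,0,0, 1,-1,0,0,0,0]'; python3 -m jog '[0,0,0,0,0,0, 0,0,0,0,0,0, 0,0,0,0,0,0, 0,0,0,0,0,0, 0,0,0,0,0,0, 0,0,0,0,0,0, 0,0,0,0,0,0, 0,0,0,0,0,0, 0,0,0,0,0,0, 0,0,0,0,0,0]'; python3 - <<'E'
from h import *
p=manip.camera("scene")
for t in("calculator","terminal_shut","terminal_open","stamp","tape","vial","carton"):
    print(t,[(round(d["score"],2),np.round(d["xy"]).tolist()) for d in manip.tip_of(t,p)])
a=cv2.imread("pics/scene1.png"); b=cv2.resize(p["img"][:,:,::-1],None,fx=1.5,fy=1.5,interpolation=cv2.INTER_CUBIC)
e=lambda r:np.abs(a[r].astype(int)-b[r]).mean()
for n,c in(("open term",(190,220,285,330)),("calc",(350,300,450,370)),("stamp",(315,262,355,310)),("tape",(450,262,518,315)),("vial",(420,362,455,405)),("term slip/disp",(515,345,580,380))): print(n,round(e((slice(c[1],c[3]),slice(c[0],c[2]))),1))
print(manip.read_state()["wrist_force"])
E
```

```text
clock: 12.33
eef_pos: [551.1, -242.4, 131.5]
eef_rot: [-1.571, 0.0, -0.408]
wrist_force: [0.4, -0.7, 0.9]
finger_gap: 12.1
clock: 13.17
eef_pos: [551.0, -242.4, 131.4]
eef_rot: [-1.571, -0.0, -0.408]
wrist_force: [-0.8, 0.0, 0.4]
finger_gap: 12.4
calculator [(0.93, [269.0, 223.0]), (0.93, [174.0, 251.0])]
terminal_shut [(0.67, [362.0, 265.0])]
terminal_open [(0.88, [165.0, 204.0])]
stamp [(0.67, [372.0, 221.0]), (0.63, [224.0, 202.0])]
tape [(0.91, [323.0, 199.0])]
vial [(0.71, [288.0, 265.0])]
carton [(0.82, [376.0, 219.0])]
open term 2.3
calc 4.7
stamp 2.5
tape 2.9
vial 22.0
term slip/disp 27.8
[-0.48375118 -0.42278588  0.16203641]
```

```bash
python3 -c "
from cell import manip
print(manip.sign_off()); s=manip.read_state(); print(s['clock'],s['eef_pos'])"
```

```text
the job is handed in; nothing more can be done
None
the job is handed in; nothing more can be done
```

I pointed in turn at the cream/green calculator's display, the keys of the right-hand terminal (cover shut) and the top of its slip. Each time the fingertips were about 3 cm above the part for roughly 1.5 s or more, and I handed in while still over the slip, about 12 s after starting.

**Last checks:**
- **Position:** the TCP was at (551, -242, 131) mm, with the slip top measured at about (551, -242, 80) mm. That puts the grasp point about 48 mm above the slip.
- **Contact:** the wrist force stayed around 1 N or below in every reading, which is noise level.
- **Nothing moved:** the networks placed every thing within 4 px of its start.

**What disagreed:**
- **Position estimates:** the two cameras, the networks and my hand measurements differed by up to about 10 mm, which is inside the 24 mm tolerance.
- **Image comparison:** the patches around the vial and the shut terminal changed in brightness. I put that down to the arm's shadow, because the last picture showed both of them in place.

The sign-off gives no verdict, so I can't confirm the result beyond these checks.

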